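# Drive the loose tube insert out of the carrier block

### The job

One of the three tube inserts in the metal carrier block has a broken catch and must come out; they all look the same, so feel for it: take the drift rod from its rest, push gently into the bores from the side away from the tray, and leave any insert that its catch holds where it is, never forcing it. Drive the one that keeps sliding right through its bore with the rod until it drops into the catch tray, then lay the rod back in its rest as you found it. Do not disturb the bottle, the jar or the blue box.

Things in the scene. Friction and masses are not known exactly. Their poses are not given: they have to be found in the camera images.
- carrier: fixed aluminium block, 130 mm (x) by 50 mm (y), 70 mm high; three through bores of 22 mm along y, 40 mm apart, axes 40 mm above the table; catch tray behind it. Origin on the table under the block's centre, z up. Entry face at y = -25 mm, exit face at +25 mm; push along +y. Hidden behind each insert is a spring catch; one of the three is broken, which one changes every time
- bore_1 (a point): centre of the entry mouth of a 22 mm bore, 40 mm above the table; axes as the carrier's: the bore runs straight along +y, 50 mm long; this one at x = -40 mm in the carrier
- bore_2 (a point): centre of the entry mouth of a 22 mm bore, 40 mm above the table; axes as the carrier's: the bore runs straight along +y, 50 mm long; this one at x = 0
- bore_3 (a point): centre of the entry mouth of a 22 mm bore, 40 mm above the table; axes as the carrier's: the bore runs straight along +y, 50 mm long; this one at x = +40 mm in the carrier
- tray (a point): middle of the grey ribbed catch tray's floor, 75 mm along +y from the carrier's origin; tray inside 140 mm (x) by 95 mm (y), from the block's exit face; floor 4 mm, ribs 8 mm, side walls 40 mm, end wall 60 mm above the table
- insert_1: white plastic cylinder, diameter 21 mm, length 30 mm, 30 g, flat closed end towards the entry mouth; origin at its centre, +y along its axis towards the tray. Starts with its closed end 8 mm inside bore_1. Every insert rubs: sliding it takes about 2 to 6 N until nearly out. One held by its catch moves 1 mm so, then needs 3 N more per mm and stops dead after 7 mm. Over 35 N from the drift breaks it
- insert_2: white plastic cylinder, diameter 21 mm, length 30 mm, 30 g, flat closed end towards the entry mouth; origin at its centre, +y along its axis towards the tray. Starts with its closed end 8 mm inside bore_2. Every insert rubs: sliding it takes about 2 to 6 N until nearly out. One held by its catch moves 1 mm so, then needs 3 N more per mm and stops dead after 7 mm. Over 35 N from the drift breaks it
- insert_3: white plastic cylinder, diameter 21 mm, length 30 mm, 30 g, flat closed end towards the entry mouth; origin at its centre, +y along its axis towards the tray. Starts with its closed end 8 mm inside bore_3. Every insert rubs: sliding it takes about 2 to 6 N until nearly out. One held by its catch moves 1 mm so, then needs 3 N more per mm and stops dead after 7 mm. Over 35 N from the drift breaks it
- drift: drift rod, about 80 g: black square handle 16 x 16 mm, 70 mm long, and in front of it (+x) a plain steel rod of 12 mm diameter, 85 mm long. Origin at the handle's centre on the axis, where it is best gripped (centre of mass about 30 mm ahead); the handle spans x = -35 to +35 mm, the rod's flat tip is at x = +120 mm
- rest: fixed grey rest in which the drift lies level along +x, axis 40 mm above the table. Base 4 mm thick; two saddles with 26 mm wide notches between cheeks 12 mm high: at x = -35 to -25 mm (floor 32 mm high, under the handle) and x = 82 to 94 mm (floor 34 mm, under the rod), open between. Origin on the table below the place of the drift's origin
- drift_tip (a point): centre of the drift rod's flat tip, 120 mm along +x from the drift's origin
- reagent: amber bottle, 48 mm diameter, 100 mm high, origin under its centre; leave it alone
- jar: pale capped jar, 56 mm diameter, 65 mm high, origin under its centre; leave it alone
- tipbox: blue plastic box 80 x 110 x 55 mm, origin under its centre; leave it alone
There are look-alikes about, which are no part of the job. There is more than one size of the drift; the one meant has the size given above.

How it is judged:
By the outcome, as a careful person would: the job done as asked, in the order asked, and still so for the second after the job is handed in, with the robot touching nothing.
It also fails if it takes over 56 s, if anything falls off the work surface, if the arm or the gripper's body presses on something with over 40 N, if the wrist force passes 120 N, or if a joint passes its speed limit or range.

### The arm

A 6-joint arm with a two-finger parallel gripper is mounted at the origin on the work surface. World frame = base frame: x ahead of the robot, y to its left, z up, the work surface at z = 0. Lengths are in m, angles in rad, forces in N, time in s.
With the tool pointing down it reaches from about 0.325 to 1 m from the base axis. Payload 5.1 kg.
Tool frame: the origin (TCP) lies on the centre line of the jaws, within the pads' length; the fingertips stand 8 mm ahead of it and the grasp point (between the pads) lies 11 mm behind it; z points along the fingers, y is the line along which they close (so a half turn about z gives the same grasp; the last joint's range is limited). The gripper opens to 85 mm and grips with 20 to 120 N. Pads are 22 mm wide; open, the fingers measure 114 mm over their backs; the gripper's body (76 mm by 85 mm) begins 54 mm behind the grasp point. The pads swing forward as they close: fully open they stand 13 mm farther back than shut.
Start: joints at [1.118, 0.124, 1.65, -0, 1.367, -0.083], TCP at [0.235, 0.606, 0.239] pointing down, gripper open.
Joint ranges: [-2.61, 2.61], [-1.02, 2.33], [0.03, 2.71], [-1.35, 4.49], [0.32, 2.68], [-2.91, 2.91]. Speed limits (rad/s): [2.57, 2.57, 3.14, 3.14, 3.14, 3.14].

### API

Orientations are given as a unit quaternion [x, y, z, w].
In Python, from rig import monitor, snapshot, env gives the robot as it stands.
- The arm moves only by the shell command python3 -m crank 'ROWS' [FORCE]. ROWS is JSON, a list of rows, each a list of 5 numbers: the shift along the tool's x, y, z in cm, then the turn about the tool's z in degrees, then the opening, from 0 (shut) to 1 (fully open). In form: [[tx, ty, tz, turn, grip], ...]. A call has exactly 10 rows; each row is the pose to reach, as a shift and turn from the pose commanded when the call began, along the tool's axes at that moment; what a row does not reach only later rows make up. A row lasts 1/8 s, in which the tool goes at most 62.5 mm and 10.7 degrees, less where a joint would pass 70% of its speed; a pose out of reach is approached as far as the arm can. A call with a gripper value outside its range is refused whole. The fingers move at their own pace and stop on an object; FORCE is the grip in N (left out, the last holds). Time passes only in rows, so rows that repeat a pose let the fingers close, or fill a call up. It gives the time, the measured TCP pose, the force, the opening and the grip force at its end, in the units of the state.
- monitor.get_state(): the state, without advancing time (a new reading comes with each control period).
- snapshot(name): name is "side" or "top"; returns a dict with "color" (384x512x3 uint8, red, green, blue), "fov_y" (degrees; the focal length in pixels is half the picture's height over the tangent of half this angle, whatever the lens; pixels are square), "cx", "cy" (the principal point, pixels), "distortion" ([k1, k2, p1, p2, k3] as OpenCV has them; the pictures are not rectified), "R" (3x3) and "t" (3): a world point X has camera coordinates R X + t. Camera axes: x right, y down, z forward; pixel columns grow to the right and rows downward; lengths in m; the calibration is good to about 2 mm. A picture is of the moment at which its call begins. There is no depth.
- env.close_job(): hands the job in; it is judged then, once.
The state is a dict: "t": time; "qpos": joint angles; "qd": joint speeds; "joint_torque": joint torques, N m; "tool_pos": TCP position; "tool_rot": TCP orientation; "contact_force": force on the tool from outside, world axes, zero at the start; "torque": the same for the moment, N m; "opening": finger opening in m; "grip_force": force on a finger pad.
Only numpy, scipy, OpenCV 4.12 (cv2) and the standard library are available. Lean on these libraries where they do the work, as an engineer would, in place of code of your own. Each camera call takes 0.05 s, during which the arm holds its last target. There are 200 camera calls.

## Working session

There is one attempt and no reset: what is moved stays moved. The work goes in short steps, Python scripts to look and compute and a shell command to move; the robot and the scene stay as the last step left them, time stands still between calls to the robot, and variables do not carry over. Pictures are saved under pics/ and viewed, at most 10 in all, crops included, and the job is handed in when it is done.

```bash
ls; mkdir -p pics
python3 - <<'E'
from rig import monitor, snapshot, env
import cv2,json
for n in("top","side"):
    s=snapshot(n); cv2.imwrite(f"pics/{n}0.png",s["color"][:,:,::-1])
    print(n,s["fov_y"],s["cx"],s["cy"],s["distortion"],s["R"],s["t"])
print(monitor.get_state())
E
```

```text
pics
top 46.05070401429492 264.0290180599581 190.53353146917578 [-0.04162155  0.          0.          0.          0.        ] [[ 0.01962998 -0.99960953 -0.01988604]
 [-0.99441151 -0.01745656 -0.10412018]
 [ 0.10373238  0.02181879 -0.9943659 ]] [-0.056542    0.55076865  1.2531232 ]
side 48.02646101443288 255.41845521006618 187.7609349847926 [-0.11074331  0.          0.          0.          0.        ] [[ 0.94187503 -0.33595241  0.0027213 ]
 [-0.15464673 -0.44072946 -0.88421826]
 [ 0.29825462  0.83240226 -0.46706601]] [-0.55917399  0.1273835   1.13047381]
{'t': 0.1, 'qpos': array([ 1.11841555e+00,  1.24445287e-01,  1.65152756e+00, -3.74525665e-05,
        1.36747316e+00, -8.26034630e-02]), 'qd': array([ 0.00055998,  0.00065208, -0.00227365, -0.00073034,  0.0006242 ,
       -0.00061743]), 'joint_torque': array([ 3.46724328e-04, -4.24926853e+01, -3.66653645e+01, -1.30057124e-04,
        3.85157400e-03, -4.92704160e-06]), 'tool_pos': array([0.23472296, 0.60557594, 0.23817826]), 'tool_rot': array([ 1.83833278e-01,  9.82957002e-01, -8.98566711e-04, -2.27248024e-04]), 'contact_force': array([0.27928452, 0.61192779, 0.17189343]), 'torque': array([-0.01705064, -0.00308833,  0.05562003]), 'grip_force': 0.0, 'opening': 0.08552311046130426}
```

View pics/top0.png

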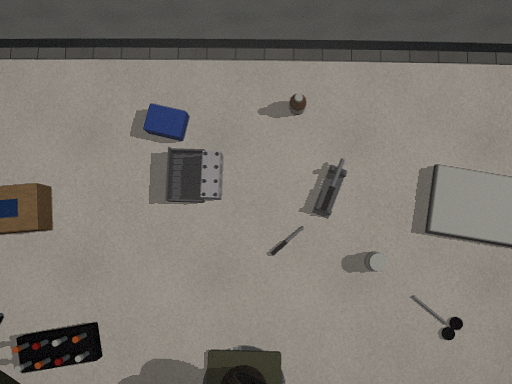

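View pics/side0.png

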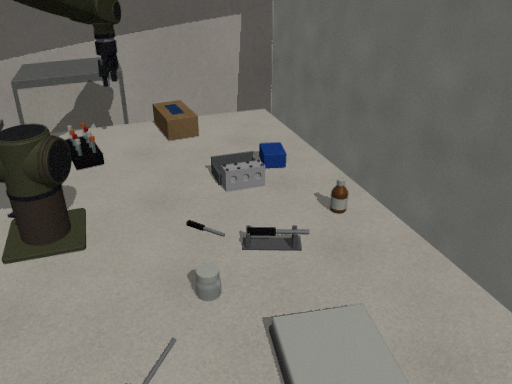

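The top view shows the carrier at about (211,175) with its tray on the left (+y). The rest holds the drift from (322,210) to (343,160), tip up. A look-alike lies at (285,240), with the jar at (373,262), the bottle at (298,103) and the box at (167,121). I'll enlarge the two key regions.

```bash
cat > h.py <<'E'
import numpy as np, cv2
from scipy.spatial.transform import Rotation as Ro
from rig import monitor, snapshot, env
def K(s):
    f=s["color"].shape[0]/2/np.tan(np.radians(s["fov_y"])/2)
    return np.array([[f,0,s["cx"]],[0,f,s["cy"]],[0,0,1]])
def ray(s,px):
    u=cv2.undistortPoints(np.array(px,float).reshape(-1,1,2),K(s),np.array(s["distortion"])).reshape(-1,2)
    R=np.array(s["R"]);t=np.array(s["t"])
    return -R.T@t, np.c_[u,np.ones(len(u))]@R
def onz(s,px,z):
    c,d=ray(s,px); return c+d*((z-c[2])/d[:,2])[:,None]
def proj(s,X):
    R=np.array(s["R"]);return cv2.projectPoints(np.array(X,float).reshape(-1,1,3),cv2.Rodrigues(R)[0],np.array(s["t"]),K(s),np.array(s["distortion"]))[0].reshape(-1,2)
E
python3 - <<'E'
import cv2,numpy as np
t=cv2.imread("pics/top0.png");s=cv2.imread("pics/side0.png")
def c(i,x,y,w,h,k): return cv2.resize(i[y:y+h,x:x+w],None,fx=k,fy=k,interpolation=cv2.INTER_CUBIC)
a=np.hstack([c(t,150,140,80,70,5),c(t,300,150,80,70,5)])
b=np.hstack([c(s,200,145,80,50,5),c(s,235,215,80,50,5)])
cv2.imwrite("pics/crop0.png",np.vstack([a,b]))
E
```

```text
(no output)
```

View pics/crop0.png

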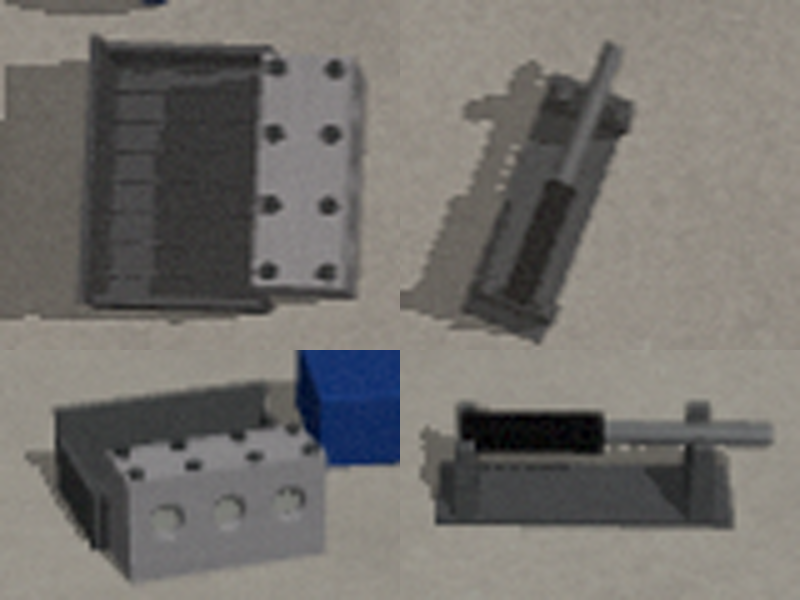

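The crops show white bores in the side view at about (233,179), (246,177) and (258,175). The drift lies in the rest with its handle at the base-near end and its tip at top px (342,159), side px (309,232). Next I'll measure these accurately.

```bash
cat > m.py <<'E'
from h import *
def big(m):
    n,l,st,c=cv2.connectedComponentsWithStats(m.astype(np.uint8)); return l==1+np.argmax(st[1:,4])
def roi(g,x,y,w,h):
    m=np.zeros(g.shape,bool); m[y:y+h,x:x+w]=1; return m
if __name__=="__main__":
    T=snapshot("top");S=snapshot("side")
    g=cv2.cvtColor(T["color"],cv2.COLOR_RGB2GRAY).astype(float); gs=cv2.cvtColor(S["color"],cv2.COLOR_RGB2GRAY).astype(float)
    np.set_printoptions(precision=4,suppress=True)
    print("top face row",g[180,195:230]); print("col",g[145:206,212])
    # block top
    m=big(roi(g,198,146,30,60)&(g>135)&((T["color"].max(2).astype(int)-T["color"].min(2))<16)); 
    m=cv2.morphologyEx(m.astype(np.uint8),cv2.MORPH_CLOSE,np.ones((5,5)))
    ct=max(cv2.findContours(m,0,1)[0],key=len)
    P=onz(T,ct.reshape(-1,2),.07)[:,:2]; r=cv2.minAreaRect((P*1000).astype(np.float32)); print("block",m.sum(),r)
    # handle
    for nm,s,G,box in(("top",T,g,(310,160,45,60)),("side",S,gs,(240,222,50,20))):
        h=big(roi(G,*box)&(G<40)); ys,xs=np.nonzero(h); print(nm,h.sum(),xs.mean(),ys.mean(),xs.min(),xs.max(),ys.min(),ys.max())
        X=onz(s,np.c_[xs,ys],.048 if nm=="top" else .042)[:,:2]; c=X.mean(0); w,v=np.linalg.eigh(np.cov((X-c).T)); a=v[:,1]*np.sign(v[0,1])
        p=(X-c)@a; print(" c",c,"dir",np.degrees(np.arctan2(a[1],a[0])),"len",np.ptp(p), np.sqrt(w*12))
    for p in((233.4,179),(245.8,177.4),(258,175)):
        print("bore",p)
    print(gs[170:186,226:266].astype(int))
E
python3 m.py
```

```text
top face row [ 54.  57.  53.  56.  53.  58.  85.  82.  45.  49.  72. 109. 137. 134.
 132. 129. 132. 133. 116.  68.  48.  50.  96. 133. 111.  90.  99. 123.
 147. 141. 140. 141. 138. 147. 144.]
col [135. 137. 137. 137. 136. 135. 129. 131. 130. 131. 128. 130. 130. 130.
 129. 130. 132. 129. 130. 132. 135. 132. 133. 135. 131. 137. 131. 134.
 130. 134. 131. 133. 132. 132. 135. 133. 136. 134. 131. 134. 133. 132.
 136. 135. 134. 135. 131. 133. 134. 118. 118. 139.  96.  56.  77.  98.
 146. 145. 144. 137. 138.]
block 252 ((542.3014526367188, 94.05467224121094), (74.6026382446289, 79.84368896484375), 1.0599418878555298)
top 8 325.125 198.5 324 326 196 201
 c [ 0.5304 -0.2171] dir -18.164992306777282 len 0.015064495922692999 [0.0059 0.018 ]
side 201 261.2039800995025 231.01990049751242 247 275 227 235
 c [ 0.5281 -0.2266] dir -24.129032429016622 len 0.07166532391200067 [0.0324 0.0714]
bore (233.4, 179)
bore (245.8, 177.4)
bore (258, 175)
[[ 48  57  79 132 127 129 122 125 122 119 119 115 116 118 117 115 113 117
  116 116 113 117 115 113 115 115 113 111 116 115 115 117 116 116 113 114
  115 111 11
[... 1812 characters left out ...]
 116 117 116
  114 113 118 134]
 [116 115 113 115 117 124 127 132 133 116 114 116 116 117 116 116 117 114
  116 117 112 116 115 113 116 114 115 115 116 115 114 117 116 115 115 115
  118 115 117 137]
 [114 117 116 114 115 114 116 119 120 114 115 115 111 116 113 115 116 115
  114 113 115 117 119 117 116 115 115 116 114 116 116 114 116 113 116 116
  114 116 120 139]
 [114 117 114 113 114 113 113 113 115 111 116 114 116 113 113 117 114 116
  114 116 117 117 114 115 114 116 115 116 115 116 113 116 116 114 114 114
  115 115 117 138]
 [114 115 114 116 113 114 114 116 115 117 115 113 117 114 116 114 115 115
  115 114 115 115 117 114 110 116 115 115 115 114 113 114 115 114 115 113
  117 112 129 138]]
```

```bash
cat > m2.py <<'E'
from m import *
np.set_printoptions(precision=4,suppress=True,linewidth=200)
T=snapshot("top");S=snapshot("side")
g=cv2.cvtColor(T["color"],cv2.COLOR_RGB2GRAY).astype(float)
B=onz(S,[(233.2,179.4),(245.5,177.4),(257.2,175.4)],.04); print("bores",B,np.linalg.norm(np.diff(B,axis=0),axis=1))
k=g[143:204,199:222]; m=(cv2.morphologyEx(k,cv2.MORPH_CLOSE,np.ones((7,7)))-k>30).astype(np.uint8)
n,l,st,c=cv2.connectedComponentsWithStats(m)
pts=np.array([c[i]+[199,143] for i in range(1,n) if 5<st[i,4]<30]); X=onz(T,pts,.07); print(np.c_[pts,X])
# black/rod in top
print(g[155:216:2,314:350].astype(int))
print("tip", onz(T,[(342.4,158.8)],.04),onz(S,[(309.2,231.5)],.04))
print("handle ends side",onz(S,[(247,231.2),(275.5,231.2)],.04))
E
python3 m2.py
```

```text
bores [[0.5473 0.0757 0.04  ]
 [0.5877 0.0762 0.04  ]
 [0.6272 0.0774 0.04  ]] [0.0405 0.0394]
[[216.6154 153.6154   0.648    0.0864   0.07  ]
 [220.8889 156.7778   0.6393   0.0742   0.07  ]
 [220.4737 168.7368   0.6058   0.0744   0.07  ]
 [204.3333 166.25     0.612    0.1194   0.07  ]
 [215.7857 166.4286   0.6121   0.0876   0.07  ]
 [215.3846 180.6154   0.5725   0.0874   0.07  ]
 [220.3846 181.9231   0.5691   0.0735   0.07  ]
 [214.6364 194.0909   0.5352   0.0883   0.07  ]]
[[144 148 143 ... 141 135 147]
 [145 145 145 ... 143 137 140]
 [144 148 148 ... 139 137 139]
 ...
 [ 61  61  63 ... 143 146 142]
 [ 98  79  64 ... 143 144 144]
 [ 97  98  97 ... 140 142 140]]
tip [[ 0.6445 -0.2662  0.04  ]] [[ 0.6423 -0.2664  0.04  ]]
handle ends side [[ 0.4952 -0.2128  0.04  ]
 [ 0.5628 -0.2366  0.04  ]]
```

```bash
cat > go.py <<'E'
# usage: go.py x y z yawdeg(of tool y axis)  -> shift in cm along tool axes and turn
import sys
from h import *
st=monitor.get_state(); R=Ro.from_quat(st["tool_rot"]).as_matrix()
x,y,z,yaw=map(float,sys.argv[1:5]); d=R.T@(np.array([x,y,z])-st["tool_pos"])*100
now=np.degrees(np.arctan2(R[1,1],R[0,1])); turn=-(yaw-now)
print("t",st["t"],"pos",st["tool_pos"].round(4),"yaw",now.round(2),"tilt z",R[:,2].round(3),"shift cm",d.round(2),"turn",((turn+180)%360-180).round(2),"F",st["contact_force"].round(1),"q",st["qpos"].round(2),"op",round(st["opening"],4),st["grip_force"])
E
python3 - <<'E'
from m import *
np.set_printoptions(precision=4,suppress=True,linewidth=200,threshold=99999)
T=snapshot("top"); g=cv2.cvtColor(T["color"],cv2.COLOR_RGB2GRAY).astype(float)
print(g[157:214:2,318:348].astype(int))
a=onz(T,[(334.6,187),(342.4,158.8)],.04); d=a[1]-a[0]; print(a,np.degrees(np.arctan2(d[1],d[0])),np.linalg.norm(d))
print(proj(T,[(.4952,-.2128,.048),(.529,-.2247,.048),(.5628,-.2366,.048)]))
E
python3 go.py .53 -.2255 .15 -110
```

```text
[[146 146 147 143 145 144 142 143 137 142 146 138 138 137 139 144 145 142 139 141 140 140 140 137 138 138 136 135 141 141]
 [141 145 141 141 139 144 144 143 142 142 142 140 138 139 132 143 143 146 143 143 146 144 110  78  88 106 122 137 143 141]
 [144 143 142 142 145 146 147 144 147 148 144 145 142 139 141 139 142 143 145 144 145 114  70  80 100 101 126 142 139 139]
 [145 142 142 144 149 125 101  98 101  98 120 145 145 144 144 142 140 136 140 141 129  93  78  97 103 106 130 135 136 142]
 [146 144 145 149 128 102 102 101 103  95 100  97  80  77  73  86 112 143 152 134  92  74  95 105 117 131 141 140 138 142]
 [139 143 141 123  99 101  99 102  99 103 106  82  55  57  75  80  78  74  79  73  72  92 104 104 129 142 144 147 144 144]
 [ 96 103  99 101  97 102 101 104 104 106  84  61  57  64  76  76  66  57  56  72  84 108  97  80  77  89 119 144 146 144]
 [ 98  97 102 102 101 104  99 102 105  86  59  46  47  53  47  49  60  61  69  83 101 109  81  53  66  67  75  72 106 135]
 [104 101  98 101 103 102 104  98  95  81  55  62  64  62  63  52  50  59  81 102 103  80  62  59  53  68  77  73 10
[... 2108 characters left out ...]
 54  46  43  45  44  40  55  75  81  74  75 107 140 145 146 146 144 141 143 142 144 141 143 141 143 140 141 141]
 [ 60  57  54  47  52  59  63  60  63  57  68  76  72  94 130 141 142 142 142 145 145 145 139 142 143 142 143 146 144 145]
 [ 63  57  65  57  64  59  60  47  50  45  52  72  77 123 147 143 146 145 142 146 146 141 146 141 142 142 142 146 142 146]]
[[ 0.5639 -0.2444  0.04  ]
 [ 0.6445 -0.2662  0.04  ]] -15.130182362674205 0.08345572600193102
[[323.4921 211.1018]
 [327.8518 199.0371]
 [332.1841 187.0359]]
t 0.35 pos [0.2349 0.6059 0.239 ] yaw 68.82 tilt z [-0. -0. -1.] shift cm [-57.56 -66.86   8.93] turn 178.82 F [ 0.5  0.9 -0.5] q [ 1.12  0.12  1.65  0.    1.37 -0.08] op 0.0854 0.0
```

```bash
python3 - <<'E'
from m import *
np.set_printoptions(precision=4,suppress=True)
T=snapshot("top")
a=onz(T,[(330.0,191),(323.2,209),(327.2,198.5)],.048); d=a[0]-a[1]; print(a,np.degrees(np.arctan2(d[1],d[0])))
b=onz(T,[(342,158.8)],.041); e=b[0]-a[2]; print(b,np.degrees(np.arctan2(e[1],e[0])),np.linalg.norm(e[:2]))
E
python3 -m crank '[[-5,-6,1,9,1],[-10,-12,2,18,1],[-15,-18,3,27,1],[-20,-24,4,36,1],[-26,-30,5,45,1],[-31,-36,6,54,1],[-36,-42,7,63,1],[-41,-48,8,72,1],[-46,-54,9,81,1],[-51,-60,9,90,1]]'; python3 go.py .53 -.2245 .12 -110
```

```text
[[ 0.5516 -0.2306  0.048 ]
 [ 0.501  -0.212   0.048 ]
 [ 0.5305 -0.2229  0.048 ]] -20.211513272544124
[[ 0.6443 -0.2649  0.041 ]] -20.264783986098706 0.12134658374396956
t: 1.65
tool_pos: [0.4399, 0.0185, 0.1635]
tool_rot: [0.827, 0.563, 0.001, 0.0]
contact_force: [0.6, -0.1, -0.3]
opening: 0.0851
grip_force: 0.0
t 1.65 pos [0.4399 0.0185 0.1635] yaw -21.49 tilt z [ 0.001  0.    -1.   ] shift cm [-19.31  17.28   4.36] turn 88.51 F [ 0.6 -0.1 -0.3] q [-0.08 -0.3   2.18  0.    1.27  0.3 ] op 0.0851 0.0
```

```bash
python3 -m crank '[[-3.5,3.5,0.5,10,1],[-7,7,1,20,1],[-10.5,10.5,2,30,1],[-14,14,3,40,1],[-17.5,17.3,3.5,50,1],[-19.3,17.3,4,60,1],[-19.3,17.3,4.4,70,1],[-19.3,17.3,4.4,80,1],[-19.3,17.3,4.4,88.7,1],[-19.3,17.3,4.4,88.7,1]]'; python3 go.py .53 -.224 .029 -110.2
```

```text
t: 2.9
tool_pos: [0.5312, -0.222, 0.1194]
tool_rot: [0.985, -0.172, 0.0, 0.0]
contact_force: [0.4, 0.1, -0.3]
opening: 0.0855
grip_force: 0.0
t 2.9 pos [ 0.5312 -0.222   0.1194] yaw -109.79 tilt z [ 0. -0. -1.] shift cm [-0.05  0.23  9.04] turn 0.41 F [ 0.4  0.1 -0.3] q [-0.49  0.07  1.92 -0.    1.15  1.43] op 0.0855 0.0
```

```bash
python3 -m crank '[[0,0.1,2,0.4,0.8],[0,0.2,4,0.4,0.7],[0,0.2,6,0.4,0.6],[0,0.2,7.5,0.4,0.5],[0,0.2,8.5,0.4,0.5],[0,0.2,9,0.4,0.5],[0,0.2,9,0.4,0.3],[0,0.2,9,0.4,0],[0,0.2,9,0.4,0],[0,0.2,9,0.4,0]]' 80; python3 go.py .53 -.224 .09 -110.2
```

```text
t: 4.15
tool_pos: [0.531, -0.2241, 0.0302]
tool_rot: [0.984, -0.176, 0.001, 0.0]
contact_force: [0.4, -0.3, 1.9]
opening: 0.0143
grip_force: 78.3
t 4.15 pos [ 0.531  -0.2241  0.0302] yaw -110.28 tilt z [ 0.001 -0.001 -1.   ] shift cm [-0.09  0.03 -5.98] turn -0.08 F [ 0.4 -0.3  1.9] q [-0.49  0.18  1.96  0.    0.99  1.43] op 0.0143 78.25042963027954
```

```bash
python3 -m crank '[[0,0,-1.5,0,0],[0,0,-4,0,0],[0,0,-7,0,0],[0,-2.5,-8,-10,0],[0,-5,-8,-20,0],[0,-7.5,-8,-30,0],[0,-10,-8,-40,0],[0,-12.5,-8,-50,0],[0,-15,-8,-60,0],[0,-17.2,-8,-70,0]]' 80; python3 go.py .59 -.0625 .10 0
```

```text
t: 5.4
tool_pos: [0.5904, -0.0616, 0.1103]
tool_rot: [0.906, 0.423, 0.0, 0.0]
contact_force: [0.1, -0.2, -0.2]
opening: 0.0149
grip_force: 78.1
t 5.4 pos [ 0.5904 -0.0616  0.1103] yaw -39.94 tilt z [ 0.001 -0.    -1.   ] shift cm [-0.09  0.03  1.03] turn -39.94 F [ 0.1 -0.2 -0.2] q [-0.19  0.11  1.89 -0.    1.14  0.5 ] op 0.0149 78.07124018669128
```

```bash
python3 -m crank '[[0,0,0,-10,0],[0,0,0,-20,0],[0,0,0,-30,0],[0,0,0,-40.3,0],[0,0,2,-40.3,0],[0,0,4,-40.3,0],[0,0,6,-40.3,0],[0,0,7,-40.3,0],[0,0,7,-40.3,0],[0,0,7,-40.3,0]]' 80; python3 go.py .59 -.0625 .0302 0
python3 - <<'E'
from m import *
np.set_printoptions(precision=4,suppress=True)
T=snapshot("top");S=snapshot("side")
t=T["color"][:,:,::-1];s=S["color"][:,:,::-1]
def c(i,x,y,w,h,k): return cv2.resize(i[y:y+h,x:x+w],None,fx=k,fy=k,interpolation=cv2.INTER_CUBIC)
cv2.imwrite("pics/pre.png",np.hstack([c(t,180,140,100,75,4),c(s,205,150,80,75,5)[:300]]))
E
```

```text
t: 6.65
tool_pos: [0.5907, -0.0626, 0.04]
tool_rot: [0.707, 0.707, 0.0, 0.0]
contact_force: [0.6, -0.2, 0.9]
opening: 0.0147
grip_force: 78.1
t 6.65 pos [ 0.5907 -0.0626  0.04  ] yaw 0.0 tilt z [ 0.001 -0.    -1.   ] shift cm [ 0.01 -0.07  0.98] turn 0.0 F [ 0.6 -0.2  0.9] q [-0.2   0.21  1.92 -0.    1.02 -0.2 ] op 0.0147 78.07353973388672
```

View pics/pre.png

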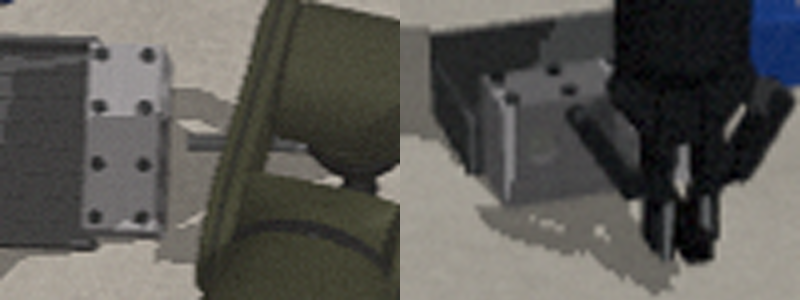

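The top view shows the rod at row ≈175.5 with its tip at column ≈227, just short of the entry face. In the side view the gripper hides it. I'll compare the rod with the block's screws in the same top picture, so the calibration error cancels.

Run:
```python
from m import *
np.set_printoptions(precision=4,suppress=True,linewidth=200,threshold=99999)
T=snapshot("top"); g=cv2.cvtColor(T["color"],cv2.COLOR_RGB2GRAY).astype(float)
print(g[168:184,216:240].astype(int))
k=g[143:204,198:222]; m=(cv2.morphologyEx(k,cv2.MORPH_CLOSE,np.ones((7,7)))-k>25).astype(np.uint8)
n,l,st,c=cv2.connectedComponentsWithStats(m)
for i in range(1,n): print(st[i,4],c[i]+[198,143],onz(T,[c[i]+[198,143]],.07))
# shadowless test of rod
print("rod", onz(T,[(228,175.3),(234,175.5)],.05), "tip",onz(T,[(226.6,175.3)],.05))
```

```text
[[ 65  90 108  96  88 109 104 108 114 114 115 119 116 117 109 113 117 115 109 106 109 104  85  63]
 [107 108 111  94  63  60  82 110 112 109 109 109 109 111 109 108 113 110 107 109 116  92  63  71]
 [106 107 108  92  67  64  82 104 141 166 168 169 166 163 138 106 109 111 109 115 115  89  66  64]
 [110 106 109  89  59  61  92 116 110 145 171 173 168 165 164 159 138 108 113 110 105  79  64  71]
 [108 108 111  92  64  66  90 118 116 113 113 146 177 170 172 165 168 167 147 144 129  59  67  65]
 [109 105 108  94  71  67  89 115 115 113 105  83  84  90  87 103 113 117 117 115  96  68  66  61]
 [106 105 111  93  77  70  90 110 109 115 105  82  75  79  78  77  75  74  76  67  61  63  61  59]
 [109 105 110  97  77  71  90 113 110 113 102  87  83  82  84  84  82  77  85  79  68  67  59  56]
 [106 110 109 100  75  76  84 110 111 116 101  74  64  65  65  65  69  71  68  63  66  68  68  56]
 [108 112 104  85  80  78  92 116 112 120 111  91  83  82  77  63  69  68  67  66  63  64  59  51]
 [111 108 104  83  72  75  93 117 118 115 113 117 115 111 117 114 117 111 107  87  66  66  55  57]
 [ 87 101 1
[... 433 characters left out ...]
7 113 113 110 114 118  97  65  66  62  53  48  63]]
35 [203.     152.0286] [[0.6519 0.1245 0.07  ]]
14 [216.7143 153.5   ] [[0.6484 0.0861 0.07  ]]
16 [220.5625 156.9375] [[0.6389 0.0751 0.07  ]]
1 [198. 158.] [[0.6349 0.1378 0.07  ]]
215 [205.6605 190.1209] [[0.5457 0.1135 0.07  ]]
9 [220.5556 165.2222] [[0.6156 0.0744 0.07  ]]
14 [204.2857 166.1429] [[0.6123 0.1195 0.07  ]]
13 [215.6154 166.3846] [[0.6122 0.088  0.07  ]]
42 [220.381  178.6905] [[0.5781 0.0738 0.07  ]]
11 [204.     180.5455] [[0.5722 0.119  0.07  ]]
11 [215.4545 180.6364] [[0.5724 0.0872 0.07  ]]
13 [203.4615 193.8462] [[0.5353 0.1192 0.07  ]]
rod [[0.5906 0.0551 0.05  ]
 [0.5903 0.0382 0.05  ]] tip [[0.5905 0.059  0.05  ]]
```

```bash
python3 -m crank '[[0,0.05,0.5,0,0],[0,0.05,0.98,0,0],[0.7,0.05,0.98,0,0],[1.2,0.05,0.98,0,0],[1.6,0.05,0.98,0,0],[1.9,0.05,0.98,0,0],[2.2,0.05,0.98,0,0],[2.4,0.05,0.98,0,0],[2.5,0.05,0.98,0,0],[2.5,0.05,0.98,0,0]]' 80; python3 go.py .59 -.03 .0302 0
```

```text
t: 8.05
tool_pos: [0.5906, -0.0375, 0.0296]
tool_rot: [0.707, 0.707, -0.0, 0.0]
contact_force: [0.5, -0.4, -0.8]
opening: 0.0148
grip_force: 78.1
t 8.05 pos [ 0.5906 -0.0375  0.0296] yaw 0.01 tilt z [-0. -0. -1.] shift cm [ 0.75 -0.06 -0.06] turn 0.01 F [ 0.5 -0.4 -0.8] q [-0.15  0.22  1.93 -0.    1.   -0.15] op 0.0148 78.07283878326416
```

```bash
python3 -m crank '[[0.06,0.05,0,0,0],[0.12,0.05,0,0,0],[0.18,0.05,0,0,0],[0.24,0.05,0,0,0],[0.3,0.05,0,0,0],[0.35,0.05,0,0,0],[0.4,0.05,0,0,0],[0.45,0.05,0,0,0],[0.5,0.05,0,0,0],[0.5,0.05,0,0,0]]' 80; python3 go.py .59 -.03 .0302 0
```

```text
t: 9.3
tool_pos: [0.5913, -0.034, 0.0298]
tool_rot: [0.707, 0.707, -0.001, 0.001]
contact_force: [0.2, -7.9, -0.2]
opening: 0.0145
grip_force: 78.1
t 9.3 pos [ 0.5913 -0.034   0.0298] yaw 0.04 tilt z [ 0.    -0.003 -1.   ] shift cm [ 0.4  -0.13 -0.04] turn 0.04 F [ 0.2 -7.9 -0.2] q [-0.15  0.22  1.93 -0.    1.   -0.15] op 0.0145 78.09919238090515
```

```bash
python3 -m crank '[[0.04,0,0,0,0],[0.08,0,0,0,0],[0.12,0,0,0,0],[0.16,0,0,0,0],[0.2,0,0,0,0],[0.2,0,0,0,0],[0.2,0,0,0,0],[0.2,0,0,0,0],[0.2,0,0,0,0],[0.2,0,0,0,0]]' 80; python3 go.py .59 -.03 .0302 0
```

```text
t: 10.55
tool_pos: [0.5914, -0.0329, 0.0299]
tool_rot: [0.707, 0.707, -0.001, 0.002]
contact_force: [0.0, -12.0, 0.1]
opening: 0.0147
grip_force: 78.1
t 10.55 pos [ 0.5914 -0.0329  0.0299] yaw 0.05 tilt z [ 0.001 -0.004 -1.   ] shift cm [ 0.29 -0.14 -0.03] turn 0.05 F [  0.  -12.    0.1] q [-0.14  0.22  1.93 -0.    1.   -0.14] op 0.0147 78.10884833335876
```

Insert 2 is held: the force rises about 4 N per mm. Next is bore 3.

```bash
python3 -m crank '[[-1.3,0,0,0,0],[-2.6,0,0,0,0],[-2.6,2,0,0,0],[-2.6,4,0,0,0],[-2.6,4,0,0,0],[-1.9,4,0,0,0],[-1.5,4,0,0,0],[-1.1,4,0,0,0],[-0.8,4,0,0,0],[-0.8,4,0,0,0]]' 80; python3 go.py .631 -.03 .0302 0
```

```text
t: 11.8
tool_pos: [0.631, -0.0382, 0.0296]
tool_rot: [0.707, 0.707, -0.0, -0.0]
contact_force: [0.2, 0.3, -0.2]
opening: 0.0149
grip_force: 78.1
t 11.8 pos [ 0.631  -0.0382  0.0296] yaw 0.04 tilt z [-0.  0. -1.] shift cm [ 0.82 -0.   -0.06] turn 0.04 F [ 0.2  0.3 -0.2] q [-0.15  0.29  1.83 -0.    1.02 -0.15] op 0.0149 78.13892126083374
```

```bash
python3 -m crank '[[0.06,0,0,0,0],[0.12,0,0,0,0],[0.18,0,0,0,0],[0.24,0,0,0,0],[0.3,0,0,0,0],[0.36,0,0,0,0],[0.42,0,0,0,0],[0.46,0,0,0,0],[0.5,0,0,0,0],[0.5,0,0,0,0]]' 80; python3 go.py .631 -.03 .0302 0
```

```text
t: 13.05
tool_pos: [0.6313, -0.0347, 0.0298]
tool_rot: [0.707, 0.707, -0.001, 0.001]
contact_force: [-0.1, -7.2, -0.6]
opening: 0.0143
grip_force: 78.2
t 13.05 pos [ 0.6313 -0.0347  0.0298] yaw 0.02 tilt z [ 0.    -0.002 -1.   ] shift cm [ 0.47 -0.03 -0.04] turn 0.02 F [-0.1 -7.2 -0.6] q [-0.14  0.29  1.83 -0.    1.02 -0.14] op 0.0143 78.16616535186768
```

```bash
python3 -m crank '[[-1.2,0,0,0,0],[-2.4,0,0,0,0],[-2.4,-4,0,0,0],[-2.4,-8,0,0,0],[-2.4,-8,0,0,0],[-1.7,-8,0,0,0],[-1.3,-8,0,0,0],[-0.9,-8,0,0,0],[-0.5,-8,0,0,0],[-0.5,-8,0,0,0]]' 80; python3 go.py .551 -.03 .0302 0
```

```text
t: 14.3
tool_pos: [0.5513, -0.0381, 0.0295]
tool_rot: [0.707, 0.707, -0.0, -0.0]
contact_force: [0.2, 0.7, -0.2]
opening: 0.0147
grip_force: 78.4
t 14.3 pos [ 0.5513 -0.0381  0.0295] yaw 0.05 tilt z [-0. -0. -1.] shift cm [ 0.81 -0.02 -0.07] turn 0.05 F [ 0.2  0.7 -0.2] q [-0.17  0.14  2.02 -0.    0.99 -0.17] op 0.0147 78.38821291923523
```

```bash
python3 -m crank '[[0.06,0,0,0,0],[0.12,0,0,0,0],[0.18,0,0,0,0],[0.24,0,0,0,0],[0.3,0,0,0,0],[0.36,0,0,0,0],[0.42,0,0,0,0],[0.46,0,0,0,0],[0.5,0,0,0,0],[0.5,0,0,0,0]]' 80; python3 go.py .551 -.03 .0302 0
```

```text
t: 15.55
tool_pos: [0.5512, -0.0335, 0.0296]
tool_rot: [0.707, 0.707, 0.0, 0.0]
contact_force: [-0.1, -5.4, -0.9]
opening: 0.0148
grip_force: 78.3
t 15.55 pos [ 0.5512 -0.0335  0.0296] yaw 0.01 tilt z [ 0. -0. -1.] shift cm [ 0.35 -0.02 -0.06] turn 0.01 F [-0.1 -5.4 -0.9] q [-0.16  0.14  2.02 -0.    0.98 -0.16] op 0.0148 78.34315538406372
```

```bash
python3 -m crank '[[0.05,0,0,0,0],[0.1,0,0,0,0],[0.15,0,0,0,0],[0.2,0,0,0,0],[0.25,0,0,0,0],[0.3,0,0,0,0],[0.3,0,0,0,0],[0.3,0,0,0,0],[0.3,0,0,0,0],[0.3,0,0,0,0]]' 80; python3 go.py .551 -.03 .0302 0
```

```text
t: 16.8
tool_pos: [0.5511, -0.0304, 0.0296]
tool_rot: [0.707, 0.707, 0.0, -0.0]
contact_force: [-0.5, -4.2, -0.8]
opening: 0.0147
grip_force: 78.3
t 16.8 pos [ 0.5511 -0.0304  0.0296] yaw 0.01 tilt z [-0.  0. -1.] shift cm [ 0.04 -0.01 -0.06] turn 0.01 F [-0.5 -4.2 -0.8] q [-0.15  0.14  2.02  0.    0.99 -0.15] op 0.0147 78.34075212478638
```

Insert 1 slides at a constant force of about 4 N, so it is the broken one. I'll drive it through.

```bash
python3 -m crank '[[0.27,0,0,0,0],[0.54,0,0,0,0],[0.81,0,0,0,0],[1.08,0,0,0,0],[1.35,0,0,0,0],[1.62,0,0,0,0],[1.89,0,0,0,0],[2.16,0,0,0,0],[2.43,0,0,0,0],[2.7,0,0,0,0]]' 80; python3 go.py .551 0.0125 .0302 0
```

```text
t: 18.05
tool_pos: [0.5509, -0.0028, 0.0295]
tool_rot: [0.707, 0.707, 0.0, -0.0]
contact_force: [0.6, -0.1, -0.1]
opening: 0.0143
grip_force: 78.4
t 18.05 pos [ 0.5509 -0.0028  0.0295] yaw 0.02 tilt z [-0.     0.001 -1.   ] shift cm [ 1.53  0.01 -0.07] turn 0.02 F [ 0.6 -0.1 -0.1] q [-0.1   0.14  2.02  0.    0.99 -0.1 ] op 0.0143 78.3610725402832
```

```bash
python3 -m crank '[[0.2,0,0,0,0],[0.4,0,0,0,0],[0.6,0,0,0,0],[0.8,0,0,0,0],[1.0,0,0,0,0],[1.2,0,0,0,0],[1.4,0,0,0,0],[1.6,0,0,0,0],[1.7,0,0,0,0],[1.7,0,0,0,0]]' 80; python3 go.py .551 -.0775 .0302 0
python3 - <<'E'
from m import *
T=snapshot("top");S=snapshot("side")
t=T["color"][:,:,::-1];s=S["color"][:,:,::-1]
def c(i,x,y,w,h,k): return cv2.resize(i[y:y+h,x:x+w],None,fx=k,fy=k,interpolation=cv2.INTER_CUBIC)
cv2.imwrite("pics/out.png",np.hstack([c(t,160,140,80,75,5),c(s,200,145,80,75,5)]))
E
```

```text
t: 19.3
tool_pos: [0.5511, 0.0136, 0.0296]
tool_rot: [0.707, 0.707, -0.0, 0.0]
contact_force: [0.1, 0.1, -0.1]
opening: 0.0142
grip_force: 78.3
t 19.3 pos [0.5511 0.0136 0.0296] yaw 0.02 tilt z [-0. -0. -1.] shift cm [-9.11 -0.01 -0.06] turn 0.02 F [ 0.1  0.1 -0.1] q [-0.07  0.14  2.02 -0.    0.98 -0.07] op 0.0142 78.34163188934326
```

View pics/out.png

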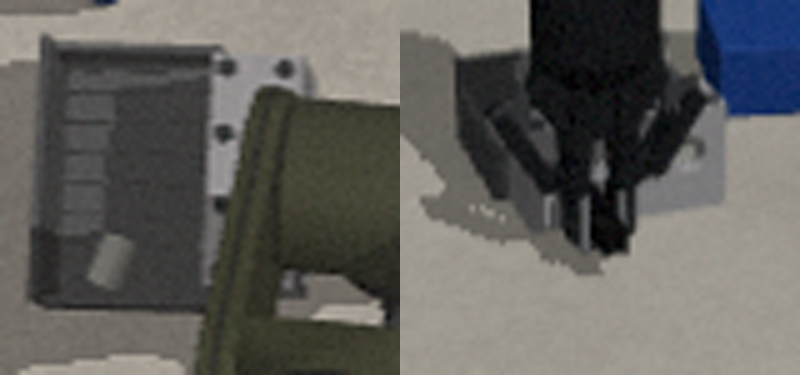

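The insert lies in the tray at top crop (110,262), and bores 2 and 3 are unchanged. Now I'll take the rod back to the rest.

```bash
python3 -m crank '[[-2.5,0,0,0,0],[-5,0,0,0,0],[-8,0,0,0,0],[-8.5,0,-4,0,0],[-8.5,0,-8,0,0],[-11.5,-0.5,-8,10,0],[-14.5,-1,-8,20,0],[-17.5,-1.5,-8,30,0],[-20.5,-2,-8,40,0],[-23.8,-2,-8,50,0]]' 80; python3 go.py .531 -.2241 .11 -110.28
```

```text
t: 20.65
tool_pos: [0.5307, -0.2254, 0.1095]
tool_rot: [0.941, 0.339, -0.0, -0.0]
contact_force: [0.1, 1.5, -1.0]
opening: 0.0143
grip_force: 78.3
t 20.65 pos [ 0.5307 -0.2254  0.1095] yaw -50.32 tilt z [-0.  0. -1.] shift cm [ 0.1  -0.08 -0.05] turn 59.96 F [ 0.1  1.5 -1. ] q [-0.49  0.08  1.93  0.    1.14  0.38] op 0.0143 78.33357453346252
```

```bash
python3 -m crank '[[0.1,-0.1,0,10,0],[0.1,-0.1,0,20,0],[0.1,-0.1,0,30,0],[0.1,-0.1,0,40,0],[0.1,-0.1,0,50,0],[0.1,-0.1,0,60,0],[0.1,-0.1,2,60,0],[0.1,-0.1,4,60,0],[0.1,-0.1,4.5,60,0],[0.1,-0.1,4.5,60,0]]' 80; python3 go.py .531 -.2241 .0302 -110.28
python3 - <<'E'
from m import *
T=snapshot("top");S=snapshot("side")
t=T["color"][:,:,::-1];s=S["color"][:,:,::-1]
def c(i,x,y,w,h,k): return cv2.resize(i[y:y+h,x:x+w],None,fx=k,fy=k,interpolation=cv2.INTER_CUBIC)
cv2.imwrite("pics/ret.png",np.hstack([c(t,300,145,80,75,5),c(s,235,205,80,75,5)]))
E
```

```text
t: 21.9
tool_pos: [0.5306, -0.2228, 0.0633]
tool_rot: [0.985, -0.173, -0.001, -0.0]
contact_force: [0.6, 0.4, -0.5]
opening: 0.0145
grip_force: 78.4
t 21.9 pos [ 0.5306 -0.2228  0.0633] yaw -109.95 tilt z [-0.002  0.001 -1.   ] shift cm [0.09 0.11 3.31] turn 0.33 F [ 0.6  0.4 -0.5] q [-0.49  0.14  1.95 -0.    1.05  1.43] op 0.0145 78.35803985595703
```

View pics/ret.png

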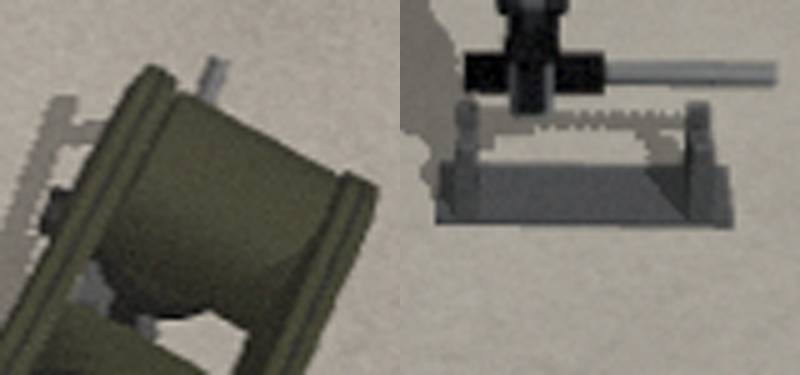

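Rod is level, 33 mm above the saddles and in line with them in the side view. Lower it.

```bash
python3 -m crank '[[0.1,0.1,0.6,0.3,0],[0.1,0.1,1.2,0.3,0],[0.1,0.1,1.8,0.3,0],[0.1,0.1,2.3,0.3,0],[0.1,0.1,2.7,0.3,0],[0.1,0.1,3.0,0.3,0],[0.1,0.1,3.2,0.3,0],[0.1,0.1,3.3,0.3,0],[0.1,0.1,3.3,0.3,0],[0.1,0.1,3.3,0.3,0]]' 80; python3 go.py .531 -.2241 .0302 -110.28
```

```text
t: 23.25
tool_pos: [0.532, -0.2244, 0.0318]
tool_rot: [0.984, -0.176, 0.0, 0.0]
contact_force: [-1.1, -0.2, 0.1]
opening: 0.0146
grip_force: 78.4
t 23.25 pos [ 0.532  -0.2244  0.0318] yaw -110.29 tilt z [ 0. -0. -1.] shift cm [-0.11  0.    0.16] turn -0.01 F [-1.1 -0.2  0.1] q [-0.49  0.18  1.96  0.    1.    1.43] op 0.0146 78.35678100585938
```

```bash
python3 -m crank '[[-0.1,0,0.05,0,0],[-0.1,0,0.1,0,0],[-0.1,0,0.14,0,0],[-0.1,0,0.14,0,0],[-0.1,0,0.14,0,0.1],[-0.1,0,0.14,0,0.2],[-0.1,0,0.14,0,0.3],[-0.1,0,0.14,0,0.4],[-0.1,0,0.14,0,0.5],[-0.1,0,0.14,0,0.5]]' 80; python3 go.py .531 -.2241 .12 -110.28
```

```text
t: 24.5
tool_pos: [0.531, -0.224, 0.0302]
tool_rot: [0.984, -0.176, 0.0, 0.0]
contact_force: [0.2, 0.6, -0.6]
opening: 0.043
grip_force: 0.0
t 24.5 pos [ 0.531  -0.224   0.0302] yaw -110.28 tilt z [ 0. -0. -1.] shift cm [ 0.01  0.01 -8.98] turn -0.0 F [ 0.2  0.6 -0.6] q [-0.49  0.18  1.96  0.    0.99  1.43] op 0.043 0.0
```

Next I'll lift clear, move back towards the base side and look.

```bash
python3 -m crank '[[0,0,-2,0,0.5],[0,0,-4,0,0.5],[0,0,-7,0,0.5],[0,0,-11,0,0.5],[0,0,-15,0,0.5],[-3,-3,-18,0,0.5],[-6,-6,-18,0,0.5],[-9,-9,-18,0,0.5],[-11,-12,-18,0,0.5],[-11,-12,-18,0,0.5]]'; python3 go.py .531 -.2241 .12 -110.28
python3 - <<'E'
from m import *
T=snapshot("top");S=snapshot("side")
t=T["color"][:,:,::-1];s=S["color"][:,:,::-1]
def c(i,x,y,w,h,k): return cv2.resize(i[y:y+h,x:x+w],None,fx=k,fy=k,interpolation=cv2.INTER_CUBIC)
a=np.hstack([c(t,150,140,80,70,5),c(t,300,150,80,70,5)]);b=np.hstack([c(s,200,145,80,50,5),c(s,235,215,80,50,5)])
cv2.imwrite("pics/end.png",np.vstack([a,b]))
t0=cv2.imread("pics/top0.png");d=(cv2.absdiff(t,t0).max(2)>45)
for n,x,y in(("box",167,121),("bottle",298,103),("jar",373,262)): print(n,d[y-15:y+15,x-20:x+20].sum())
E
```

```text
t: 25.75
tool_pos: [0.4693, -0.0719, 0.2122]
tool_rot: [0.985, -0.175, 0.002, 0.0]
contact_force: [0.0, 0.3, -0.3]
opening: 0.0427
grip_force: 0.0
t 25.75 pos [ 0.4693 -0.0719  0.2122] yaw -110.12 tilt z [ 0.003 -0.001 -1.   ] shift cm [11.   12.17  9.25] turn 0.16 F [ 0.   0.3 -0.3] q [-0.27 -0.26  2.06  0.    1.34  1.66] op 0.0427 0.0
box 0
bottle 0
jar 0
```

View pics/end.png

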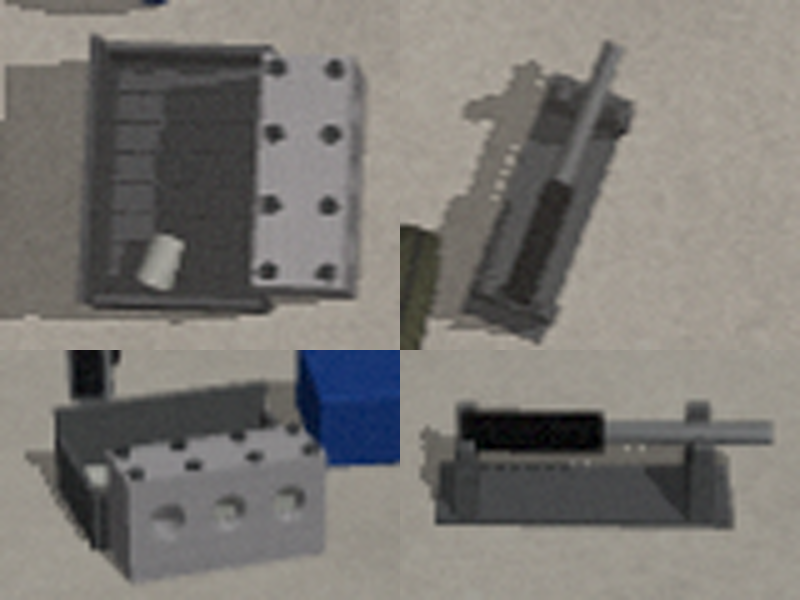

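The insert is in the tray and bore 1 is empty. Inserts 2 and 3 are still in place, and the drift lies as it did at the start. Handing in.

```bash
python3 -c "
from rig import env
print(env.close_job())"
```

```text
the job is handed in; nothing more can be done
None
```

Insert 1 had the broken catch and is now in the tray; inserts 2 and 3 held and stayed in their bores, the drift is back in its rest, the bottle, jar and box are untouched, and the job was handed in at about 26 s.

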